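# Clear the centrifuge lid, try it, free it if caught, and hold it open

### The job

The spin is over and a colleague wants to unload the small bench centrifuge. Take the purple-capped sample tube off its lid and lay it, without dropping it, in the open drawer of the little chest; then, before touching the orange release, lift the lid a little by its bar to feel whether it is caught. If it is, let it down and slide the release fully towards the back; either way finish with the lid raised at least 45 degrees and the gripper still holding it there (it falls shut if let go), the other things on the bench left where they are.

Things in the scene. Friction and masses are not known exactly. Their poses are not given: they have to be found in the camera images.
- spinner: White bench centrifuge, 230 mm deep (x), 250 wide (y), deck 120 high, fixed. Origin: centre of its underside; its x points from front (bar side, towards the robot) to back, y left, z up; yaw up to 0.2 rad. A navy lid (180 wide) covers the left of the deck; a flat 68 mm strip along the right (-y) carries the release, with 25 mm free to every side.
- lid (a joint): Lid angle, rad: 0 shut, at most 1.35. Turns about the level hinge line along the centrifuge's y; the front rises and swings back. About 0.4 kg, falls shut from any angle when let go. A hidden bolt may hold it: a caught lid lifts only about 0.03 rad (7 mm at the bar), then stops hard; a free one just rises with 2 to 3 N at the bar. 10 N at the bar are enough to tell.
- lid_hinge (a point): Point on the lid's hinge line, at the back of the lid, mid-width, at deck height. Its x axis lies in the plane of the lid pointing away from the bar, and tips with the lid.
- lid_bar (a point): Middle of the steel bar before the lid's front edge: round, 12 mm thick, 110 long along the centrifuge's y, with a 39 mm gap to the lid edge and only the bench 122 mm below; arms at its ends run to the lid. Lid shut, it lies 250 mm before and 8 mm above the hinge line; it turns with the lid. Grip it from above across its thickness; it turns within the grip as the lid rises.
- release (a joint): Travel of the orange release, m: 0 home (nearest the front, always at the start), 0.026 fully slid towards the back (centrifuge's +x). Stays where it is left, slides with about 2 N. Slid through its whole travel it draws the bolt, and the bolt stays drawn.
- release_knob (a point): Centre of the orange release knob: upright block 12 mm (along its travel, x) by 26 mm (y) by 24 mm high, its foot on the 120 mm high deck. Moves with the release.
- tube: Loose sample tube with a purple cap, 16 mm thick, 100 long, 20 g, lying on the lid crosswise (along the centrifuge's y) between four 6 mm high stops that stand 32 mm or more to either side of the lid's mid-width; the tube's middle is free. Long axis: its own y, cap at +y; origin on its underside.
- tube_mid (a point): Centre of the tube, 8 mm above the lid as it lies; the lid's top is flat, 134.5 mm above the bench.
- chest: Small fixed chest with two blue drawers, 180 mm deep (x), 180 wide (y), 130 high, yaw up to 0.2 rad; stands to the left or right of the centrifuge. Origin: centre of its underside, x points from the drawer fronts to the back. Its top board begins 75 mm in front of the origin (x = -0.075) and covers all further back.
- chest_drawer0 (a joint): Opening of the top drawer, m: 0 shut; starts 0.095 to 0.115 open, towards the chest's -x; moves with about 1 N. The lower drawer is shut.
- tray (a point): Centre of the open top drawer's inner floor, on the floor, 75 mm above the bench, axes as the chest's. Inner space 135 mm (x) by 138 (y); walls 33 high above the floor, front panel 42. Only the front part is uncovered: from the front inner face (67 mm before this point) back to the chest's top board, a length of the drawer's opening less 6 mm.
- gel: Upright clear gel bottle with blue cap, 60 mm across, 160 high, loose; origin at its underside. Bystander.
- cup: Closed specimen jar with yellow lid, 60 mm across, 65 high, loose; origin at its underside. Bystander.
- dish: Round steel dish, 120 mm across, 40 high, loose; origin at its underside. Bystander.
- tape: White tape roll lying flat, 80 mm across, 20 high, loose; origin at its underside. Bystander.

How it is judged (in metres and radians):
On the way, in this order (a step that is already met when the one before it is completed fails the run):
1. the tube lies in the open top drawer, let go, the lid still shut and the release untouched (x of tube_mid in the frame of tray between -0.068 and 0.068 m and y of tube_mid in the frame of tray between -0.07 and 0.07 m and z of tube_mid in the frame of tray between 0 and 0.025 m and contact force between the fingers and tube below 0.1 N and value of joint lid below 0.01 rad and value of joint release below 0.005 m), for 0.2 s.
2. the lid is tried: raised by more than 0.014 rad while the release is still at home (value of joint lid above 0.014 rad and value of joint release below 0.005 m), for 0.1 s.
At the end, for the whole second after the job is handed in: The tube lies at rest on the floor of the top drawer, not touched by the gripper; the lid is open by more than 0.73 rad (42 degrees) and still, and the fingers bear on it with more than 0.8 N; gel bottle, jar, dish and tape are within 40 mm of where they began (x of tube_mid in the frame of tray between -0.068 and 0.068 m and y of tube_mid in the frame of tray between -0.07 and 0.07 m and z of tube_mid in the frame of tray between 0 and 0.025 m and contact force between the fingers and tube below 0.1 N and linear speed of tube below 0.05 m/s and value of joint lid above 0.73 rad and velocity of joint lid between -0.1 and 0.1 rad/s and contact force between the fingers and lid above 0.8 N and distance of each of gel, cup, dish, tape from where it was at the start of the episode below 0.04 m); the arm keeps its last pose, push and grip.
It fails at once if the tube is dropped (falls freely by more than about 50 mm) (linear speed of tube above 1 m/s and contact force between the fingers and tube below 0.01 N).
It fails at once if a bystander is knocked over or pushed away by more than 40 mm (distance of any of gel, cup, dish, tape from where it was at the start of the episode above 0.04 m or angle between any of gel, cup's own z axis and vertical above 0.5 rad).
It also fails if it takes over 72 s, if anything falls off the work surface, if the arm or the gripper's body presses on something with over 40 N, if the wrist force passes 120 N, or if a joint passes its speed limit or range.

### The arm

A 6-joint arm with a two-finger parallel gripper is mounted at the origin on the work surface. World frame = base frame: x ahead of the robot, y to its left, z up, the work surface at z = 0. Lengths are in m, angles in degrees, forces in N, time in s.
With the tool pointing down it reaches from about 0.3 to 0.75 m from the base axis. Payload 8.5 kg.
Tool frame: the origin (TCP) lies at the very end of the fingers, on their centre line; the grasp point (between the pads) lies 19 mm behind it; z points along the fingers, y is the direction in which the jaws open and shut (so a half turn about z gives the same grasp; the last joint's range is limited). The gripper opens to 85 mm and grips with 20 to 120 N. Pads are 22 mm wide; open, the fingers measure 114 mm over their backs; the gripper's body (76 mm by 85 mm) begins 54 mm behind the grasp point. The pads swing forward as they close: fully open they stand 13 mm farther back than shut.
Start: joints at [62.779, 21.807, 74.336, -0, 83.858, -12.336], TCP at [0.141, 0.532, 0.231] pointing down, gripper open.
Joint ranges: [-178.18, 178.18], [-50.72, 133.34], [12.68, 142.11], [-81.47, 261.47], [9.98, 163.14], [-165.26, 165.26]. Speed limits (degrees/s): [136.94, 136.94, 180, 180, 180, 180].

### API

Orientations are given as a 3x3 rotation matrix whose columns are the frame's x, y, z axes.
In Python, from rig import status, vision, env gives the robot as it stands.
- The arm moves only by the tool send_rows, never from a script. Its argument "targets" is a list of rows, each a list of 7 numbers: the shift along the tool's x, y, z in units of 50 mm (1.0 is 50 mm), then the turn, a rotation vector about the tool's x, y, z in units of 8 degrees (1.0 is 8 degrees), then the finger opening in mm, from 0 to 85.4. A call has 1 to 5 rows; each row is the pose to reach, as a shift and turn from the pose commanded when the call began, along the tool's axes at that moment; what a row does not reach only later rows make up. A row lasts 1/8 s, in which the tool goes at most 62.5 mm and 10.7 degrees, less where a joint would pass 70% of its speed; a pose out of reach is approached as far as the arm can. A call with a gripper value outside its range is refused whole. The fingers move at their own pace and stop on an object; "grip_force" is the grip in N (left out, the last holds). Time passes only in rows, so rows that repeat a pose let the fingers close. It gives the time, the measured TCP pose, the force and the opening at its end, in the units of the state.
- status.observe(): the state, without advancing time (a new reading comes with each control period).
- vision.get_image(name): name is "scene" or "top" or "wrist"; returns (picture, depth): 420x560x3 uint8, red, green, blue; 420x560 float32, m along the optical axis (not along the pixel's ray), 0 where there is no reading.
- vision.camera_model(name): a dict with "camera_matrix" (3x3 intrinsics, pixels), "view" (4x4, takes a point from world to camera coordinates); the wrist camera has in their place "T_tool_cam" (4x4, takes a point from camera to tool coordinates, whose origin is the TCP and whose axes are the flange's). Camera axes: x right, y down, z forward; pixel columns grow to the right and rows downward; lengths in m; the calibration is good to about 2 mm. The wrist camera is an equidistant fisheye: a pixel r from the principal point sees the ray r / f radians off the axis. A picture is of the moment at which its call begins: read the wrist's pose just before it. camera_model takes no time and is no camera call.
- env.close_job(): hands the job in, once; it reports no verdict.
Trained networks look in the newest picture that a camera, given by its name, has taken for a name from the list of things; names that differ only in an ending like _2 or _b are one class to them, and where a whole thing is asked for, a point or a joint stands for the part that bears it (a point fixed in the world has none). Each returns a list of dicts, best first, with "p" (0 to 1); they miss things now and then, are a little off and sometimes report something else, mostly with a low value. They report only what shows in the picture. A call takes as long as a camera call.
- vision.masks_of(camera, label): "pixels" (420x560 bool, what is visible of it) and "extent" ([left, top, right, bottom] in pixels, round what is visible of it).
The state is a dict: "time_s": time; "q": joint angles; "qvel": joint speeds; "joint_efforts": joint torques, N m; "position": TCP position; "tool_rot": TCP orientation; "ft_force": force on the tool from outside, world axes, zero at the start; "wrist_torque": the same for the moment, N m; "grip_width": finger opening in m.
Only numpy, scipy, OpenCV 4.12 (cv2) and the standard library are available. Lean on these libraries where they do the work, as an engineer would, in place of code of your own. Each camera call takes 0.05 s, during which the arm holds its last target.

## Working session

There is one attempt and no reset: what is moved stays moved. The work goes in short steps, Python scripts to look and compute and a tool call to move; the robot and the scene stay as the last step left them, time stands still between calls to the robot, and variables do not carry over. Pictures are saved under pics/ and viewed, and the job is handed in when it is done.

Besides the shell and the picture viewer there is one more tool, called after "Emit:" as name([rows], argument=value, ...), one row to a line, values as JSON. send_rows: Moves the arm, as the interface text tells. Its arguments: {"type":"object","properties":{"targets":{"type":"array","items":{"type":"array","items":{"type":"number"}}},"grip_force":{"type":"number"}},"required":["targets"]}

```bash
ls; mkdir -p pics
cat > h.py <<'E'
import numpy as np, cv2
from rig import status, vision, env
def grab(n,tag):
    st=status.observe(); im,d=vision.get_image(n)
    cv2.imwrite(f'pics/{tag}.png',cv2.cvtColor(im,cv2.COLOR_RGB2BGR)); np.savez(f'pics/{tag}.npz',im=im,d=d,p=st['position'],R=st['tool_rot'])
    return im,d,st
def cloud(n,d):
    m=vision.camera_model(n);K=np.array(m['camera_matrix']);V=np.array(m['view'])
    v,u=np.mgrid[:420,:560]
    c=np.stack([(u-K[0,2])/K[0,0]*d,(v-K[1,2])/K[1,1]*d,d],-1)
    Vi=np.linalg.inv(V); return c@Vi[:3,:3].T+Vi[:3,3]
E
python3 - <<'E'
from h import *
for n in ['scene','top']:
    im,d,st=grab(n,n+'0'); P=cloud(n,d); np.save(f'pics/{n}P.npy',P)
    for l in ['spinner','lid','lid_bar','release_knob','tube','chest','chest_drawer0','gel','cup','dish','tape']:
        try: r=vision.masks_of(n,l)
        except Exception as e: print(l,e); continue
        for k in r[:2]:
            m=np.array(k['pixels'])&(d>0); q=P[m]
            print(n,l,round(k['p'],2),np.round(k['extent']),m.sum(),np.round(np.median(q,0),3) if len(q) else '',np.round(np.percentile(q[:,2],[5,95]),3) if len(q) else '')
            if k is r[0]: np.save(f'pics/{n}_{l}.npy',np.array(k['pixels']))
st=status.observe(); print(st)
E
```

```text
pics
scene spinner 0.7 [197. 188. 309. 308.] 7632 [ 0.664 -0.204  0.125] [0.032 0.139]
scene lid 0.71 [220. 188. 309. 270.] 3617 [ 0.638 -0.155  0.135] [0.129 0.14 ]
scene lid 0.25 [163. 293. 186. 318.] 469 [ 0.623 -0.465  0.06 ] [0.015 0.069]
scene lid_bar 0.77 [219. 190. 305. 267.] 3575 [ 0.641 -0.156  0.135] [0.129 0.14 ]
scene release_knob 0.58 [208. 235. 219. 242.] 57 [ 0.561 -0.272  0.141] [0.124 0.147]
scene release_knob 0.45 [216. 187. 309. 270.] 3804 [ 0.634 -0.153  0.135] [0.128 0.14 ]
scene tube 0.46 [252. 222. 279. 238.] 169 [ 0.638 -0.15   0.149] [0.14  0.154]
scene chest 0.67 [286. 134. 385. 230.] 5515 [0.635 0.161 0.112] [0.021 0.134]
scene chest 0.57 [250. 221. 279. 236.] 195 [ 0.638 -0.142  0.148] [0.139 0.154]
scene chest_drawer0 0.62 [286. 134. 341. 182.] 1419 [0.472 0.189 0.088] [0.071 0.119]
scene gel 0.67 [330. 112. 346. 148.] 461 [0.461 0.334 0.095] [0.026 0.158]
scene cup 0.84 [164. 295. 188. 318.] 452 [ 0.623 -0.465  0.061] [0.018 0.069]
scene dish 0.78 [151. 225. 185. 258.] 980 [ 0.408 -0.351  0.019] [0.003 0.042]
scene dish 0.65 [217. 187. 309. 270.] 3836 [
[... 1373 characters left out ...]
686952e-04,
        8.38604310e+01, -1.23350624e+01]), 'qvel': array([ 0.04464212, -0.12548345, -0.0705697 ,  0.05635399,  0.11412609,
       -0.05886902]), 'joint_efforts': array([ 5.33959319e-04, -4.48320508e+01, -2.31472206e+01, -9.11298889e-05,
        4.07296402e-04, -9.26584164e-06]), 'position': array([0.14128822, 0.53150874, 0.23132178]), 'tool_rot': array([[-9.66429409e-01,  2.56932279e-01, -3.81679800e-05],
       [ 2.56932281e-01,  9.66429408e-01, -4.08990667e-05],
       [ 2.63783679e-05, -4.93326470e-05, -9.99999998e-01]]), 'ft_force': array([ 0.40587773, -0.30619903,  0.0547979 ]), 'wrist_torque': array([ 0.03509768, -0.03250968, -0.04239793]), 'grip_width': 0.0855016563305601}
```

View pics/top0.png

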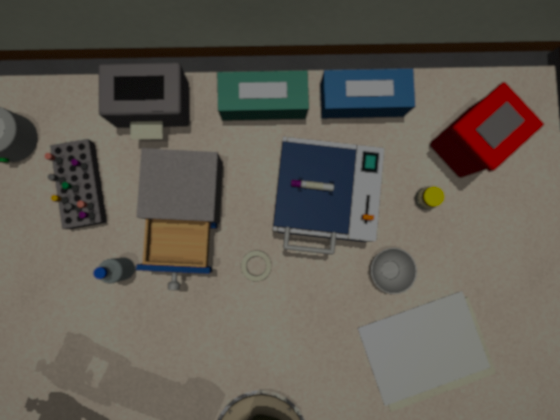

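View pics/scene0.png

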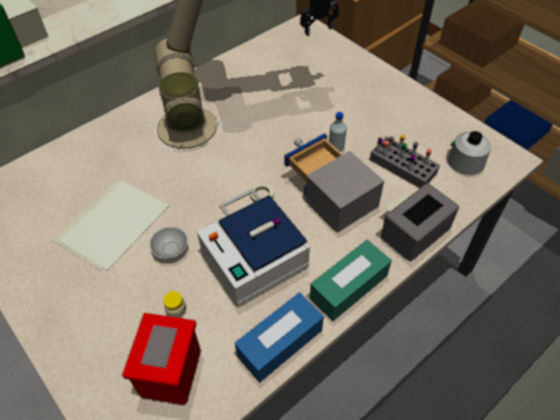

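Run:
```python
from h import *
def rect(q):
    r=cv2.minAreaRect((q[:,:2]*1000).astype(np.float32)); return np.round(r[0],1),np.round(r[1],1),round(r[2],1), np.round(cv2.boxPoints(r)).tolist()
for n in ['top','scene']:
    P=np.load(f'pics/{n}P.npy'); 
    def sel(l,z0,z1):
        m=np.load(f'pics/{n}_{l}.npy'); q=P[m]; return q[(q[:,2]>z0)&(q[:,2]<z1)&(q[:,0]>0.1)]
    for l,a,b in [('tube',.141,.16),('lid_bar',.13,.14),('spinner',.112,.14),('release_knob',.135,.155),('chest',.125,.14),('chest_drawer0',.1,.122),('chest_drawer0',.07,.08)]:
        q=sel(l,a,b); 
        if len(q)>5: print(n,l,len(q),np.round(q.mean(0),4),*rect(q))
    q=sel('tube',.141,.16)[:,:2]
    for l in ['tube','release_knob']:
        q=sel(l,.136,.16); c=q[:,:2]-q[:,:2].mean(0); u,s,vt=np.linalg.svd(c,full_matrices=False); print(l,vt[0],np.degrees(np.arctan2(vt[0][1],vt[0][0])),np.ptp(c@vt[0]),np.ptp(c@vt[1]))
```

```text
top tube 276 [ 0.6318 -0.1368  0.1493] [ 632.8 -136.4] [96.9 16.4] 82.6 [[618.0, -183.0], [635.0, -186.0], [647.0, -89.0], [631.0, -87.0]]
top lid_bar 6322 [ 0.6207 -0.1428  0.1349] [ 604.4 -141. ] [178.9 255.5] 82.0 [[465.0, -212.0], [718.0, -247.0], [743.0, -70.0], [490.0, -35.0]]
top spinner 9523 [ 0.6192 -0.1766  0.1303] [ 606.5 -176.8] [250.1 269.5] 82.6 [[457.0, -283.0], [724.0, -318.0], [756.0, -70.0], [489.0, -35.0]]
top release_knob 61 [ 0.5542 -0.2641  0.1444] [ 554.2 -265.1] [25.2 11.9] 80.9 [[546.0, -277.0], [558.0, -279.0], [562.0, -254.0], [550.0, -252.0]]
top chest 6606 [ 0.6189 -0.1443  0.1348] [ 599.7 -172.6] [243.2 256.2] 82.1 [[456.0, -275.0], [710.0, -311.0], [743.0, -70.0], [490.0, -35.0]]
top chest_drawer0 1050 [0.4618 0.1945 0.1121] [480.1 192.8] [171.8 163.9] 86.3 [[393.0, 112.0], [556.0, 102.0], [567.0, 273.0], [404.0, 284.0]]
top chest_drawer0 2286 [0.511  0.1935 0.0757] [509.2 186.2] [150.9 110.3] 84.8 [[447.0, 116.0], [557.0, 106.0], [571.0, 256.0], [461.0, 266.0]]
tube [-0.13227639 -0.99121287] -97.60115602965442 0.09693677138191689 0.01644872210331051
re
[... 595 characters left out ...]
] [24.7 13.2] 75.1 [[550.0, -283.0], [563.0, -286.0], [569.0, -262.0], [556.0, -259.0]]
scene chest 2268 [0.6497 0.1729 0.1306] [591.5 179.4] [185.8 283. ] 86.4 [[444.0, 96.0], [727.0, 78.0], [739.0, 263.0], [456.0, 281.0]]
scene chest_drawer0 506 [0.4639 0.1852 0.1106] [474.3 188.7] [177.6 147.6] 86.7 [[395.0, 104.0], [543.0, 96.0], [553.0, 273.0], [406.0, 282.0]]
scene chest_drawer0 502 [0.4927 0.1931 0.0754] [488.5 185.5] [ 97.1 157.9] 2.0 [[437.0, 263.0], [443.0, 105.0], [540.0, 108.0], [534.0, 266.0]]
tube [-0.13927793 -0.99025333] -98.00606533597143 0.09587626642239565 0.02665980411597589
release_knob [-0.07758794 -0.99698551] -94.44993400056737 0.02452419030778126 0.014010801790472588
```

The top view shows the centrifuge at px (330,195) with the tube at (313,185), the bar at (310,245) and the orange knob at (367,217). The chest with its open drawer is at (178,240). Gel, tape, dish and cup stand clear of them. Next I'll plan the move to a viewing pose over the drawer.

```bash
cat >> h.py <<'E'
from scipy.spatial.transform import Rotation as Ro
def down(yaw_y):  # tool z down, tool y at world angle yaw_y (deg)
    a=np.radians(yaw_y); y=np.array([np.cos(a),np.sin(a),0]); z=np.array([0,0,-1.]); return np.stack([np.cross(y,z),y,z],1)
def go(p,R=None,ref=None):
    st=status.observe(); p0,R0=(st['position'],np.array(st['tool_rot'])) if ref is None else ref
    R=R0 if R is None else R
    s=R0.T@(np.array(p)-p0)/.05; r=np.degrees(Ro.from_matrix(R0.T@R).as_rotvec())/8
    print('shift',np.round(s,3),'turn',np.round(r,3),'rows',round(max(np.linalg.norm(s)*50/62.5,np.linalg.norm(r)*8/10.7),2)); return s,r
def ws(P):  # world pts -> wrist px uses current state
    pass
E
python3 - <<'E'
from h import *
m=vision.camera_model('wrist'); print(m)
go([.40,.15,.33],down(-4))
E
```

```text
{'camera_matrix': array([[325.1922621 ,   0.        , 278.08731069],
       [  0.        , 325.1922621 , 208.17159548],
       [  0.        ,   0.        ,   1.        ]]), 'T_tool_cam': array([[ 1.08682629e-03, -9.65113760e-01, -2.61828665e-01,
         6.64481204e-02],
       [ 9.99999256e-01,  1.19373535e-03, -2.49265821e-04,
        -1.51869036e-03],
       [ 5.53124008e-04, -2.61828200e-01,  9.65114339e-01,
        -1.42161691e-01],
       [ 0.00000000e+00,  0.00000000e+00,  0.00000000e+00,
         1.00000000e+00]])}
shift [-6.961 -6.045 -1.973] turn [-0.     0.     9.889] rows 7.54
```

Emit:
send_rows([
  [-1.1,-1.0,-0.4,0,0,1.33,60],
  [-2.2,-2.0,-0.8,0,0,2.66,60],
  [-3.2,-2.8,-1.2,0,0,4.0,60],
  [-4.2,-3.6,-1.6,0,0,5.3,60],
  [-5.0,-4.4,-1.97,0,0,6.6,60],
])

```text
time_s: 1.82
position: [0.3093, 0.2811, 0.3199]
tool_rot: [[-0.374, 0.927, 0.001], [0.927, 0.374, 0.0], [0.0, 0.001, -1.0]]
ft_force: [0.9, 0.9, 0.1]
grip_width: 0.0602
```

Run:
```python
from h import *
go([.42,.13,.33],down(-4))
```

```text
shift [-3.632  0.922 -0.201] turn [ 4.000e-03 -1.000e-03  3.248e+00] rows 3.0
```

Emit:
send_rows([
  [-1.1,0.28,-0.1,0,0,1.1,60],
  [-2.2,0.56,-0.2,0,0,2.2,60],
  [-3.3,0.84,-0.2,0,0,3.25,60],
  [-3.63,0.92,-0.2,0,0,3.25,60],
  [-3.63,0.92,-0.2,0,0,3.25,60],
])

```text
time_s: 2.45
position: [0.4201, 0.1321, 0.329]
tool_rot: [[0.065, 0.998, -0.001], [0.998, -0.065, 0.0], [0.0, -0.001, -1.0]]
ft_force: [-0.3, -0.1, -0.1]
grip_width: 0.0598
```

```bash
cat >> h.py <<'E'
def wcloud(d,p,R):
    m=vision.camera_model('wrist');K=m['camera_matrix'];T=m['T_tool_cam']
    v,u=np.mgrid[:420,:560]; x=(u-K[0,2])/K[0,0]; y=(v-K[1,2])/K[1,1]; r=np.hypot(x,y)+1e-9
    t=np.tan(r)/r; c=np.stack([x*t*d,y*t*d,d],-1)
    c=c@T[:3,:3].T+T[:3,3]; return c@np.array(R).T+np.array(p)
def rect(q):
    r=cv2.minAreaRect((q[:,:2]*1000).astype(np.float32)); return np.round(r[0],1),np.round(r[1],1),round(r[2],1), np.round(cv2.boxPoints(r)).tolist()
def survey(tag,labs):
    im,d,st=grab('wrist',tag); P=wcloud(d,st['position'],st['tool_rot']); np.save(f'pics/{tag}P.npy',P)
    for l,a,b in labs:
        for k in vision.masks_of('wrist',l)[:1]:
            m=np.array(k['pixels'])&(d>0); q=P[m]; q=q[(q[:,2]>a)&(q[:,2]<b)]
            print(l,round(k['p'],2),np.round(k['extent']),len(q))
            if len(q)>5: print('   mean',np.round(q.mean(0),4),'zmed',np.round(np.median(q[:,2]),4),*rect(q))
    return P
E
python3 - <<'E'
from h import *
survey('w1',[('chest',.125,.14),('chest_drawer0',.1,.122),('chest_drawer0',.07,.08),('tube',.14,.16),('lid',.13,.14),('spinner',.115,.14),('release_knob',.135,.16)])
print(status.observe()['position'])
E
```

```text
chest 0.71 [253.  48. 405. 205.] 0
chest_drawer0 0.7 [253.  52. 404. 202.] 4477
   mean [0.4614 0.1909 0.1116] zmed 0.1091 [482.1 189.2] [173.  172.4] 86.9 [[391.0, 108.0], [564.0, 98.0], [573.0, 271.0], [401.0, 280.0]]
chest_drawer0 0.7 [253.  52. 404. 202.] 10071
   mean [0.5197 0.1864 0.0745] zmed 0.0745 [510.  192.1] [160.2 142. ] 85.8 [[433.0, 117.0], [575.0, 107.0], [587.0, 267.0], [445.0, 277.0]]
tube 0.51 [424. 373. 431. 389.] 106
   mean [ 0.625  -0.1749  0.147 ] zmed 0.1478 [ 627.1 -174.6] [28.2 12.6] 84.1 [[619.0, -188.0], [632.0, -189.0], [635.0, -161.0], [622.0, -160.0]]
lid 0.85 [336. 307. 502. 398.] 1576
   mean [ 0.6139 -0.1443  0.1339] zmed 0.1339 [ 600.1 -115.2] [186.1 243.5] 67.3 [[452.0, -154.0], [676.0, -248.0], [748.0, -76.0], [524.0, 18.0]]
spinner 0.65 [338. 273. 506. 410.] 1764
   mean [ 0.6242 -0.1427  0.1322] zmed 0.1338 [ 603.7 -158.2] [225.3 266.1] 77.9 [[450.0, -241.0], [710.0, -296.0], [757.0, -76.0], [497.0, -20.0]]
[0.41963102 0.13293532 0.32929748]
```

View pics/w1.png

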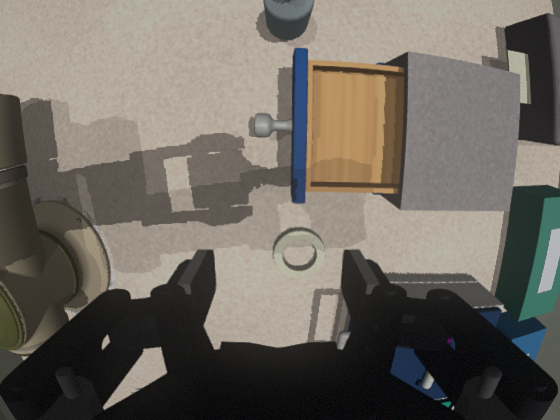

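The drawer's floor shows from px (312,68) to (400,188), with the blue front at x≈300 and the grey top board starting at x≈405. I'll convert these to positions.

Run:
```python
from h import *
P=np.load('pics/w1P.npy')
for v in (85,130,170):
    print(v,[(u,*np.round(P[v,u]*1000).astype(int)) for u in (294,298,304,308,312,320,350,395,399,402,405,409,412,420)])
for u in (330,380):
    print(u,[(v,*np.round(P[v,u]*1000).astype(int)) for v in (62,66,70,74,78,130,176,180,184,188,192,196)])
```

```text
85 [(294, np.int64(443), np.int64(236), np.int64(116)), (298, np.int64(447), np.int64(236), np.int64(117)), (304, np.int64(454), np.int64(236), np.int64(116)), (308, np.int64(459), np.int64(236), np.int64(107)), (312, np.int64(463), np.int64(236), np.int64(108)), (320, np.int64(477), np.int64(240), np.int64(73)), (350, np.int64(514), np.int64(239), np.int64(74)), (395, np.int64(573), np.int64(239), np.int64(74)), (399, np.int64(578), np.int64(239), np.int64(74)), (402, np.int64(582), np.int64(239), np.int64(75)), (405, np.int64(566), np.int64(234), np.int64(123)), (409, np.int64(569), np.int64(234), np.int64(129)), (412, np.int64(573), np.int64(234), np.int64(129)), (420, np.int64(582), np.int64(234), np.int64(130))]
130 [(294, np.int64(440), np.int64(187), np.int64(117)), (298, np.int64(444), np.int64(187), np.int64(117)), (304, np.int64(451), np.int64(186), np.int64(118)), (308, np.int64(456), np.int64(186), np.int64(107)), (312, np.int64(464), np.int64(185), np.int64(75)), (320, np.int64(474), np.int64(184), np.int64(75)), (350, np.int64(511), np.int64(183), np.int64(73)), (395, n
[... 1609 characters left out ...]
4(494), np.int64(89), np.int64(-1)), (196, np.int64(494), np.int64(83), np.int64(-1))]
380 [(62, np.int64(559), np.int64(271), np.int64(61)), (66, np.int64(543), np.int64(258), np.int64(107)), (70, np.int64(544), np.int64(254), np.int64(103)), (74, np.int64(553), np.int64(253), np.int64(75)), (78, np.int64(553), np.int64(248), np.int64(74)), (130, np.int64(550), np.int64(182), np.int64(74)), (176, np.int64(549), np.int64(123), np.int64(74)), (180, np.int64(549), np.int64(118), np.int64(75)), (184, np.int64(547), np.int64(114), np.int64(81)), (188, np.int64(539), np.int64(115), np.int64(108)), (192, np.int64(539), np.int64(110), np.int64(107)), (196, np.int64(572), np.int64(78), np.int64(1))]
```

Run:
```python
from h import *
go([.58,-.2,.33],down(-7.8))
```

```text
shift [-6.444  3.62  -0.013] turn [ 0.002 -0.001  0.524] rows 5.91
```

Emit:
send_rows([
  [-1.07,0.6,0,0,0,0.1,60],
  [-2.14,1.2,0,0,0,0.2,60],
  [-3.2,1.8,0,0,0,0.3,60],
  [-4.27,2.4,0,0,0,0.4,60],
  [-5.3,3.0,0,0,0,0.52,60],
])

```text
time_s: 3.48
position: [0.5533, -0.1434, 0.3292]
tool_rot: [[0.137, 0.991, 0.0], [0.991, -0.137, -0.0], [0.0, 0.0, -1.0]]
ft_force: [0.9, 0.3, 0.3]
grip_width: 0.0601
```

Emit:
send_rows([
  [-1.1,0.6,0,0,0,0,60],
  [-1.1,0.6,0,0,0,0,60],
  [-1.1,0.6,0,0,0,0,60],
])

```text
time_s: 3.85
position: [0.5748, -0.1998, 0.329]
tool_rot: [[0.136, 0.991, -0.0], [0.991, -0.136, 0.0], [0.0, -0.0, -1.0]]
ft_force: [0.4, 0.8, 0.2]
grip_width: 0.0599
```

Run:
```python
from h import *
survey('w2',[('tube',.14,.16),('lid',.13,.14),('lid_bar',.11,.14),('spinner',.115,.14),('release_knob',.135,.16)])
print(status.observe()['position'])
```

```text
tube 0.72 [322.  76. 338. 172.] 1541
   mean [ 0.6327 -0.1404  0.1484] zmed 0.1489 [ 633.5 -141. ] [99.2 17.3] 82.6 [[619.0, -189.0], [636.0, -191.0], [648.0, -93.0], [631.0, -91.0]]
lid 0.67 [179.  44. 419. 213.] 31118
   mean [ 0.6184 -0.1473  0.134 ] zmed 0.134 [ 604.8 -145.9] [178.7 255.1] 82.2 [[466.0, -217.0], [719.0, -252.0], [743.0, -75.0], [491.0, -40.0]]
lid_bar 0.88 [180.  46. 416. 214.] 31309
   mean [ 0.6177 -0.1473  0.1339] zmed 0.134 [ 607.6 -149. ] [184.  262.1] 82.2 [[465.0, -222.0], [725.0, -258.0], [750.0, -76.0], [490.0, -40.0]]
release_knob 0.81 [265. 236. 277. 261.] 255
   mean [ 0.556  -0.2688  0.1438] zmed 0.1443 [ 555.7 -270.3] [25.3 11.1] 82.2 [[549.0, -282.0], [559.0, -284.0], [563.0, -258.0], [552.0, -257.0]]
[ 0.57475142 -0.19941163  0.32969941]
```

View pics/w2.png

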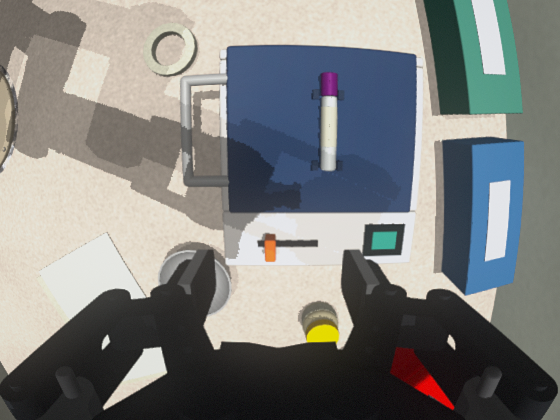

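The tube lies at px (329,122), clear of its stops at rows 95 and 165. The bar is at x≈186 (rows 80–185) and the knob at (270,248).

Run:
```python
from h import *
P=np.load('pics/w2P.npy')
q=P[75:190,172:196].reshape(-1,3); q=q[(q[:,2]>.12)&(q[:,2]<.14)]
print('bar',len(q),q.mean(0),q[:,2].max(),np.percentile(q[:,2],90),rect(q))
R=down(-7.8); go([.6335,-.1405,.20],R); go([.6335,-.1405,.137],R)
```

```text
bar 1270 [ 0.48588172 -0.12826244  0.13232015] 0.13558655317531143 0.13414785401024754 (array([ 486.3, -129.9]), array([120.8,  17.5]), 80.6, [[468.0, -188.0], [485.0, -191.0], [505.0, -72.0], [488.0, -69.0]])
shift [1.327 1.003 2.594] turn [0.005 0.002 0.003] rows 2.47
shift [1.327 1.002 3.854] turn [0.005 0.002 0.003] rows 3.36
```

Emit:
send_rows([
  [0.5,0.4,0.8,0,0,0,40],
  [1.0,0.8,1.6,0,0,0,40],
  [1.33,1.0,2.6,0,0,0,40],
  [1.33,1.0,2.6,0,0,0,40],
  [1.33,1.0,2.6,0,0,0,40],
])

```text
time_s: 4.78
position: [0.6338, -0.142, 0.2017]
tool_rot: [[0.137, 0.991, 0.003], [0.991, -0.137, -0.002], [-0.001, 0.003, -1.0]]
ft_force: [0.1, -0.1, 0.8]
grip_width: 0.0399
```

Run:
```python
from h import *
survey('w3',[('tube',.14,.16),('lid',.13,.14)])
R=down(-7.8);go([.6335,-.1405,.137],R)
```

```text
tube 0.59 [265. 146. 294. 296.] 3678
   mean [ 0.6345 -0.1365  0.1485] zmed 0.1491 [ 634. -141.] [99.8 16.9] 82.1 [[619.0, -189.0], [636.0, -192.0], [649.0, -93.0], [632.0, -90.0]]
lid 0.92 [ 71.  96. 422. 331.] 54035
   mean [ 0.6271 -0.1265  0.1341] zmed 0.1341 [ 605.2 -145.5] [179.3 254.8] 82.2 [[467.0, -217.0], [719.0, -252.0], [744.0, -74.0], [491.0, -39.0]]
shift [ 0.035 -0.014  1.294] turn [ 0.028  0.008 -0.012] rows 1.04
```

View pics/w3.png

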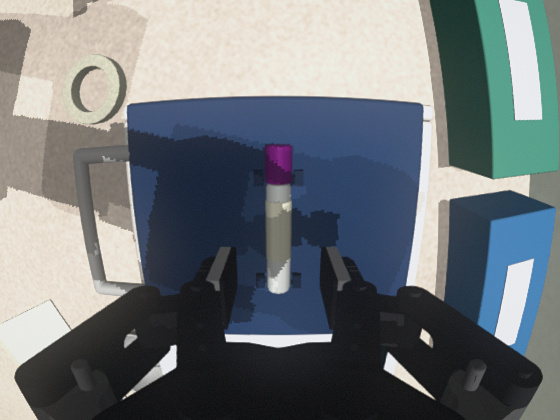

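Tube centre confirmed at (0.634, -0.141) with its top at ≈0.150. The fingers straddle it, so I'll descend.

Emit:
send_rows([
  [0.02,0,0.6,0,0,0,40],
  [0.03,0,1.1,0,0,0,40],
  [0.03,0,1.28,0,0,0,40],
  [0.03,0,1.28,0,0,0,40],
])

```text
time_s: 5.42
position: [0.6338, -0.1402, 0.136]
tool_rot: [[0.137, 0.991, 0.001], [0.991, -0.137, -0.0], [-0.0, 0.001, -1.0]]
ft_force: [0.1, 0.2, 0.8]
grip_width: 0.0398
```

Emit:
send_rows([
  [0,0,0,0,0,0,8],
  [0,0,0,0,0,0,8],
  [0,0,0,0,0,0,8],
  [0,0,0,0,0,0,8],
  [0,0,0,0,0,0,8],
], grip_force=25)

```text
time_s: 6.05
position: [0.6341, -0.1401, 0.1365]
tool_rot: [[0.136, 0.991, 0.002], [0.991, -0.136, -0.001], [-0.001, 0.002, -1.0]]
ft_force: [-1.1, 0.1, 5.6]
grip_width: 0.015
```

Emit:
send_rows([
  [0,0,-0.1,0,0,0,8],
  [0,0,-0.4,0,0,0,8],
  [0,0,-0.8,0,0,0,8],
  [0,0,-1.4,0,0,0,8],
  [0,0,-1.6,0,0,0,8],
])

```text
time_s: 6.68
position: [0.6342, -0.14, 0.2178]
tool_rot: [[0.136, 0.991, 0.004], [0.991, -0.136, -0.001], [-0.001, 0.004, -1.0]]
ft_force: [0.6, 0.2, -1.0]
grip_width: 0.0147
```

Run:
```python
from h import *
P=survey('w4',[('tube',.14,.30)])
st=status.observe();print(st['position'],st['grip_width'],st['ft_force'])
d=np.array([.506,.187,.22]);go(d,down(-3.7))
```

```text
[ 0.63392315 -0.13987101  0.21627768] 0.014962375543988932 [-1.13440192 -0.16734577 -1.37324967]
shift [ 6.127 -3.426 -0.085] turn [ 0.014  0.004 -0.518] rows 5.62
```

View pics/w4.png

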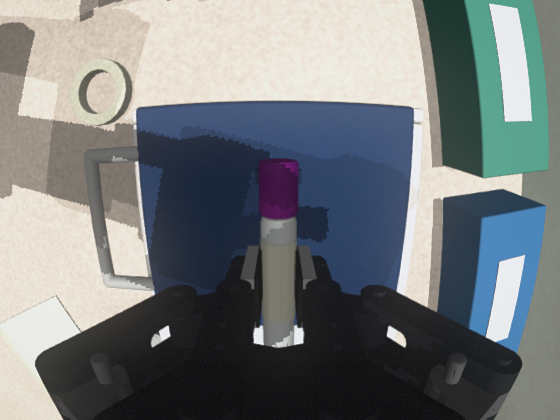

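The tube is held level. Now I'll carry it to above the drawer.

Emit:
send_rows([
  [0.7,-0.4,-0.1,0,0,0,8],
  [1.7,-0.95,-0.2,0,0,-0.1,8],
  [2.7,-1.5,-0.2,0,0,-0.2,8],
  [3.7,-2.05,-0.2,0,0,-0.3,8],
  [4.7,-2.6,-0.1,0,0,-0.4,8],
])

```text
time_s: 7.4
position: [0.5358, 0.1123, 0.2193]
tool_rot: [[0.081, 0.997, -0.001], [0.997, -0.081, 0.0], [0.0, -0.001, -1.0]]
ft_force: [0.0, -0.1, 0.3]
grip_width: 0.0151
```

Emit:
send_rows([
  [0.8,-0.45,0,0,0,-0.1,8],
  [1.2,-0.7,0,0,0,-0.12,8],
  [1.43,-0.83,0,0,0,-0.12,8],
  [1.43,-0.83,0,0,0,-0.12,8],
])

```text
time_s: 7.9
position: [0.5012, 0.1855, 0.2197]
tool_rot: [[0.064, 0.998, -0.001], [0.998, -0.064, -0.0], [-0.0, -0.001, -1.0]]
ft_force: [0.6, 1.4, 0.0]
grip_width: 0.0145
```

Run:
```python
from h import *
P=survey('w5',[('tube',.12,.30),('chest_drawer0',.1,.122)])
st=status.observe();print(st['position'],st['grip_width'],st['ft_force'])
for z in (.13,.0785): go([.508,.187,z],down(-3.7))
```

```text
tube 0.58 [260. 158. 298. 349.] 6547
   mean [0.5015 0.1955 0.2317] zmed 0.2322 [500.9 187.5] [94.1 17. ] 85.8 [[489.0, 141.0], [506.0, 140.0], [513.0, 234.0], [496.0, 235.0]]
chest_drawer0 0.81 [152.  95. 362. 290.] 7276
   mean [0.4588 0.2073 0.1119] zmed 0.1132 [481.9 192.2] [166.6 169.5] 86.1 [[392.0, 115.0], [561.0, 103.0], [572.0, 270.0], [403.0, 281.0]]
[0.50182252 0.18454374 0.21989101] 0.01481432713347053 [ 0.11867486 -0.4042259   0.19610772]
shift [0.057 0.121 1.798] turn [-0.002  0.001 -0.006] rows 1.44
shift [0.058 0.121 2.828] turn [-0.002  0.001 -0.006] rows 2.26
```

View pics/w5.png

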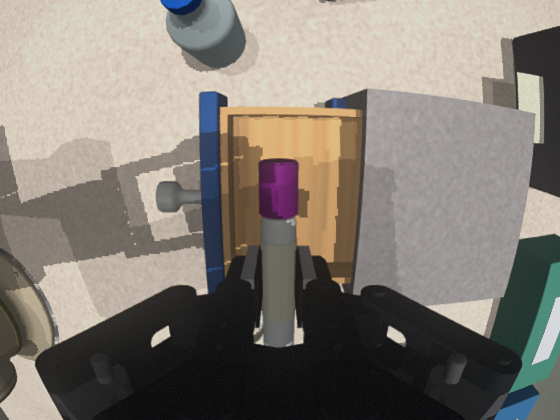

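Emit:
send_rows([
  [0.06,0.12,0.8,0,0,0,8],
  [0.06,0.12,1.7,0,0,0,8],
  [0.06,0.12,2.4,0,0,0,8],
  [0.06,0.12,2.8,0,0,0,8],
  [0.06,0.12,2.8,0,0,0,8],
])

```text
time_s: 8.68
position: [0.5074, 0.1871, 0.0791]
tool_rot: [[0.066, 0.998, -0.003], [0.998, -0.066, -0.0], [-0.001, -0.003, -1.0]]
ft_force: [0.8, -0.8, 0.1]
grip_width: 0.0151
```

Run:
```python
from h import *
st=status.observe();print(st['position'],st['grip_width'],st['ft_force'])
```

```text
[0.50742254 0.18712549 0.07905617] 0.015094975571954687 [ 0.76077302 -0.75185066  0.05986592]
```

Emit:
send_rows([
  [0,0,0.02,0,0,0,22],
  [0,0,0.02,0,0,0,32],
  [0,0,0.02,0,0,0,36],
  [0,0,0.02,0,0,0,36],
])

```text
time_s: 9.18
position: [0.5076, 0.188, 0.0795]
tool_rot: [[0.064, 0.998, 0.001], [0.998, -0.064, 0.0], [0.0, 0.001, -1.0]]
ft_force: [-0.5, 0.2, -0.5]
grip_width: 0.036
```

Emit:
send_rows([
  [0,0,-0.3,0,0,0,36],
  [0,0,-0.9,0,0,0,36],
  [0,0,-1.8,0,0,0,36],
  [0,0,-2.8,0,0,0,36],
  [0,0,-3.0,0,0,0,36],
])

```text
time_s: 9.8
position: [0.5085, 0.1882, 0.2335]
tool_rot: [[0.064, 0.998, 0.007], [0.998, -0.064, 0.001], [0.001, 0.007, -1.0]]
ft_force: [-0.2, -0.1, -0.7]
grip_width: 0.0363
```

Run:
```python
from h import *
P=survey('w6',[('tube',.07,.30),('chest_drawer0',.1,.122)])
st=status.observe();print(st['position'],st['grip_width'],st['ft_force'])
# bar centre est: from lid/bar rect edges
go([.4863,-.13,.20],down(-7.8))
```

```text
tube 0.57 [268. 143. 286. 246.] 1825
   mean [0.5079 0.1893 0.089 ] zmed 0.0896 [507.9 186.9] [98.2 17. ] 86.0 [[496.0, 138.0], [513.0, 137.0], [520.0, 235.0], [503.0, 236.0]]
chest_drawer0 0.71 [149. 100. 346. 279.] 6470
   mean [0.462  0.206  0.1112] zmed 0.1086 [482.6 193.3] [157.1 169.6] 79.4 [[385.0, 132.0], [552.0, 100.0], [580.0, 255.0], [414.0, 286.0]]
[0.50727467 0.18795794 0.22921448] 0.03590687757409128 [-0.10414286  0.29026628  0.23166067]
shift [-6.373 -0.01   0.584] turn [ 0.    -0.     0.515] rows 5.12
```

View pics/w6.png

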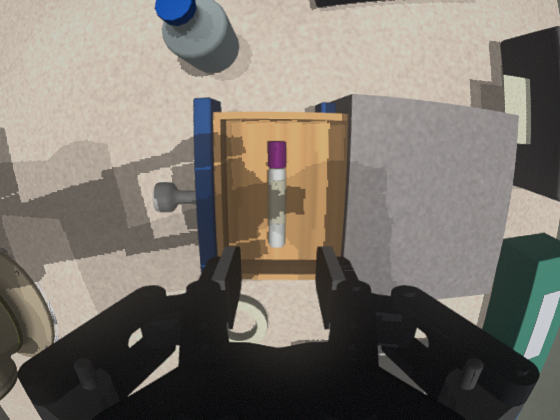

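The tube lies in the drawer, let go, at (0.508, 0.187), with its top near 0.0895 (px (277,195)). Next is the bar.

Emit:
send_rows([
  [-1.1,0,0.1,0,0,0.1,36],
  [-2.3,0,0.2,0,0,0.2,36],
  [-3.5,0,0.3,0,0,0.3,36],
  [-4.7,0,0.4,0,0,0.4,36],
  [-5.5,0,0.5,0,0,0.5,36],
])

```text
time_s: 10.58
position: [0.4889, -0.0886, 0.2026]
tool_rot: [[0.136, 0.991, -0.003], [0.991, -0.136, 0.001], [0.001, -0.003, -1.0]]
ft_force: [0.5, 0.0, 0.7]
grip_width: 0.036
```

Emit:
send_rows([
  [-0.85,0,0.05,0,0,0.02,36],
  [-0.87,0,0.05,0,0,0.02,36],
  [-0.87,0,0.05,0,0,0.02,36],
])

```text
time_s: 10.95
position: [0.4837, -0.129, 0.2008]
tool_rot: [[0.137, 0.991, -0.002], [0.991, -0.137, 0.001], [0.001, -0.002, -1.0]]
ft_force: [-0.3, -0.9, -0.2]
grip_width: 0.0359
```

Run:
```python
from h import *
P=survey('w7',[('lid_bar',.11,.15),('lid',.132,.14),('release_knob',.135,.16)])
st=status.observe();print(st['position'],st['grip_width'],st['ft_force'])
```

```text
lid_bar 0.88 [269.  87. 557. 313.] 45966
   mean [ 0.6047 -0.1308  0.1338] zmed 0.1339 [ 604.9 -145.8] [180.  255.4] 82.1 [[466.0, -217.0], [719.0, -253.0], [744.0, -74.0], [491.0, -39.0]]
lid 0.94 [270.  87. 559. 314.] 43836
   mean [ 0.6091 -0.1316  0.1339] zmed 0.1339 [ 605.4 -145.8] [179.  254.7] 82.3 [[467.0, -217.0], [720.0, -252.0], [744.0, -74.0], [491.0, -40.0]]
release_knob 0.69 [378. 349. 392. 372.] 174
   mean [ 0.5547 -0.262   0.1428] zmed 0.1439 [ 555.4 -264.3] [10.2 15.9] 0.8 [[550.0, -256.0], [550.0, -272.0], [561.0, -272.0], [560.0, -256.0]]
[ 0.48412357 -0.12858846  0.20157448] 0.03592412420486577 [-0.47538316  0.25793054 -1.09544982]
```

View pics/w7.png

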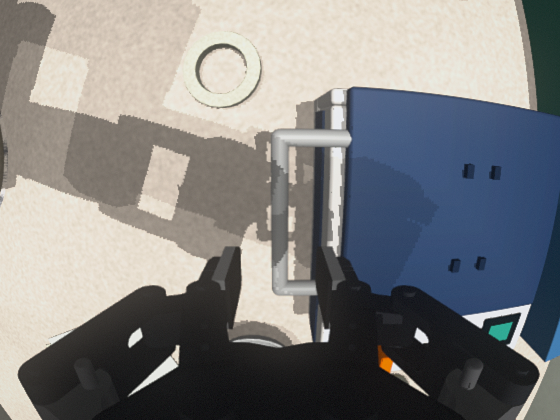

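The bar runs at px x≈280, rows 135–290, and the fingers straddle it. I'll refine the position with a line fit.

Run:
```python
from h import *
P=np.load('pics/w7P.npy')
q=P[155:245,266:296].reshape(-1,3); q=q[(q[:,2]>.126)&(q[:,2]<.15)]
ax=np.array([.9907,-.1357]); ay=np.array([.1357,.9907])
s=q[:,:2]@ax; print(len(q),'along x',np.percentile(s,[1,50,99]),'z',q[:,2].max(),np.percentile(q[:,2],95))
c=np.median(s); t=np.array([.4845,-.1288])@ay; p=c*ax+t*ay; print(p)
for z in (.15,.110): go([*p,z],down(-7.8))
```

```text
1582 along x [0.4914174  0.49747204 0.50309266] z 0.1358492079936406 0.13419317310470638
[ 0.48445176 -0.12878721]
shift [-0.003  0.007  1.031] turn [-0.002 -0.001  0.005] rows 0.83
shift [-0.003  0.008  1.831] turn [-0.002 -0.001  0.005] rows 1.47
```

Emit:
send_rows([
  [0,0,0.6,0,0,0,36],
  [0,0,1.2,0,0,0,36],
  [0,0.01,1.7,0,0,0,36],
  [0,0.01,1.82,0,0,0,36],
  [0,0.01,1.82,0,0,0,36],
])

```text
time_s: 11.78
position: [0.4848, -0.1294, 0.1111]
tool_rot: [[0.136, 0.991, 0.0], [0.991, -0.136, -0.0], [-0.0, 0.0, -1.0]]
ft_force: [-0.5, -0.1, -0.2]
grip_width: 0.036
```

Emit:
send_rows([
  [0,0,0,0,0,0,5],
  [0,0,0,0,0,0,5],
  [0,0,0,0,0,0,5],
  [0,0,0,0,0,0,5],
  [0,0,0,0,0,0,5],
], grip_force=40)

```text
time_s: 12.4
position: [0.4844, -0.1297, 0.1116]
tool_rot: [[0.136, 0.991, 0.0], [0.991, -0.136, -0.001], [-0.0, 0.0, -1.0]]
ft_force: [-4.6, 0.9, 6.6]
grip_width: 0.0104
```

Emit:
send_rows([
  [0,0,-0.04,0,0,0,5],
  [0,0,-0.08,0,0,0,5],
  [0,0,-0.11,0,0,0,5],
  [0,0,-0.11,0,0,0,5],
  [0,0,-0.11,0,0,0,5],
])

```text
time_s: 13.02
position: [0.4845, -0.1296, 0.1161]
tool_rot: [[0.137, 0.991, -0.0], [0.991, -0.137, 0.0], [0.0, -0.0, -1.0]]
ft_force: [-2.2, -0.2, -2.2]
grip_width: 0.0106
```

Emit:
send_rows([
  [0,0,-0.02,0,0,0,5],
  [0,0,-0.03,0,0,0,5],
  [0,0,-0.03,0,0,0,5],
])

```text
time_s: 13.4
position: [0.4846, -0.1296, 0.1177]
tool_rot: [[0.137, 0.991, -0.0], [0.991, -0.137, -0.0], [-0.0, -0.0, -1.0]]
ft_force: [-1.7, -0.1, -2.9]
grip_width: 0.0105
```

Emit:
send_rows([
  [0,0,-0.02,0,0,0,5],
  [0,0,-0.03,0,0,0,5],
  [0,0,-0.03,0,0,0,5],
])

```text
time_s: 13.78
position: [0.4846, -0.1296, 0.1192]
tool_rot: [[0.136, 0.991, 0.0], [0.991, -0.136, -0.0], [-0.0, 0.0, -1.0]]
ft_force: [-1.2, -0.8, -3.1]
grip_width: 0.0102
```

Emit:
send_rows([
  [0,0,-0.02,0,0,0,5],
  [0,0,-0.03,0,0,0,5],
  [0,0,-0.03,0,0,0,5],
])

```text
time_s: 14.15
position: [0.4846, -0.1296, 0.12]
tool_rot: [[0.137, 0.991, -0.0], [0.991, -0.137, 0.0], [0.0, -0.001, -1.0]]
ft_force: [5.3, -3.9, -17.6]
grip_width: 0.0103
```

Emit:
send_rows([
  [0,0,-0.02,0,0,0,5],
  [0,0,-0.04,0,0,0,5],
  [0,0,-0.04,0,0,0,5],
])

```text
time_s: 14.52
position: [0.4845, -0.1296, 0.1205]
tool_rot: [[0.137, 0.991, -0.002], [0.991, -0.137, 0.001], [0.001, -0.002, -1.0]]
ft_force: [9.8, -4.4, -32.8]
grip_width: 0.0104
```

The pull rose sharply to 18 N, then 33 N, after about 8 mm of lift, so the lid is caught. I'll let it down and let go.

Emit:
send_rows([
  [0,0,0.06,0,0,0,5],
  [0,0,0.12,0,0,0,5],
  [0,0,0.18,0,0,0,5],
  [0,0,0.23,0,0,0,5],
  [0,0,0.23,0,0,0,5],
])

```text
time_s: 15.15
position: [0.4843, -0.1296, 0.1117]
tool_rot: [[0.136, 0.991, -0.0], [0.991, -0.136, -0.0], [-0.0, 0.0, -1.0]]
ft_force: [-4.8, -0.1, 3.6]
grip_width: 0.01
```

Emit:
send_rows([
  [0,0,0,0,0,0,20],
  [0,0,0,0,0,0,36],
  [0,0,0,0,0,0,36],
  [0,0,0,0,0,0,36],
])

```text
time_s: 15.65
position: [0.4847, -0.1296, 0.1112]
tool_rot: [[0.137, 0.991, 0.0], [0.991, -0.137, -0.0], [-0.0, 0.0, -1.0]]
ft_force: [-0.0, -0.4, 1.0]
grip_width: 0.0359
```

Run:
```python
from h import *
st=status.observe();print(st['position'],st['grip_width'],st['ft_force'])
```

```text
[ 0.48468872 -0.12962589  0.1111843 ] 0.035889642285896715 [-0.02255916 -0.40942431  0.98572241]
```

Run:
```python
from h import *
R=down(-7.8)
go([.4847,-.1296,.21],R); go([.5555,-.27,.21],R)
```

```text
shift [ 1.000e-03  1.000e-03 -1.976e+00] turn [ 0.002  0.    -0.006] rows 1.58
shift [-2.588  1.787 -1.976] turn [ 0.002  0.    -0.006] rows 2.97
```

Emit:
send_rows([
  [0,0,-0.5,0,0,0,36],
  [0,0,-1.4,0,0,0,36],
  [-0.8,0.5,-1.98,0,0,0,36],
  [-1.7,1.2,-1.98,0,0,0,36],
  [-2.59,1.79,-1.98,0,0,0,36],
])

```text
time_s: 16.27
position: [0.5564, -0.2716, 0.2106]
tool_rot: [[0.136, 0.991, 0.001], [0.991, -0.136, -0.001], [-0.0, 0.001, -1.0]]
ft_force: [0.1, 1.0, 0.6]
grip_width: 0.0358
```

Emit:
send_rows([
  [0,0,0,0,0,0,26],
  [0,0,0,0,0,0,26],
])

```text
time_s: 16.52
position: [0.5553, -0.2697, 0.2098]
tool_rot: [[0.136, 0.991, -0.001], [0.991, -0.136, 0.001], [0.001, -0.001, -1.0]]
ft_force: [-1.4, 0.1, 0.5]
grip_width: 0.0262
```

Run:
```python
from h import *
P=survey('w8',[('release_knob',.136,.16),('lid',.132,.14)])
st=status.observe();print(st['position'],st['grip_width'],st['ft_force'])
```

```text
lid 0.82 [146.   0. 486. 163.] 45244
   mean [ 0.6139 -0.1797  0.134 ] zmed 0.134 [ 602.3 -168.6] [135.1 254.1] 82.4 [[467.0, -219.0], [719.0, -252.0], [737.0, -118.0], [485.0, -85.0]]
[ 0.5553738  -0.26905447  0.21060576] 0.026018296512563356 [-0.29111265  0.54350488 -0.07715911]
```

View pics/w8.png

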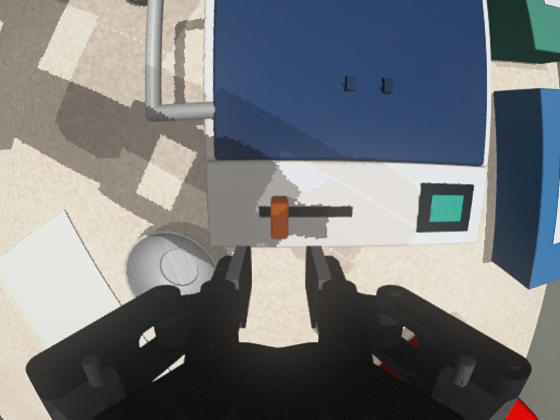

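The orange knob stands at px (280,217), centred between the fingers, and the lid is shut.

Run:
```python
from h import *
im=np.load('pics/w8.npz')['im'].astype(int); P=np.load('pics/w8P.npy')
m=(im[...,0]>90)&(im[...,0]>1.8*im[...,2])&(im[...,0]>1.5*im[...,1]); m[:190]=0;m[245:]=0;m[:,:265]=0;m[:,295:]=0
q=P[m]; t=q[q[:,2]>.140]; print(m.sum(),len(t),t.mean(0),q[:,2].max(),rect(t))
c=np.array(rect(t)[0])/1000
go([c[0],c[1],.126],down(-7.8))
```

```text
708 622 [ 0.5557052  -0.26868101  0.1460443 ] 0.3520500586962103 (array([ 559.4, -244. ]), array([77.6, 11.4]), 82.0, [[548.0, -282.0], [560.0, -283.0], [570.0, -206.0], [559.0, -205.0]])
shift [0.507 0.012 1.692] turn [0.002 0.    0.002] rows 1.41
```

Emit:
send_rows([
  [0,0.01,0.6,0,0,0,26],
  [0,0.01,1.2,0,0,0,26],
  [0,0.01,1.6,0,0,0,26],
  [0,0.01,1.68,0,0,0,26],
])

```text
time_s: 17.18
position: [0.5556, -0.2692, 0.1255]
tool_rot: [[0.136, 0.991, -0.002], [0.991, -0.136, 0.001], [0.001, -0.002, -1.0]]
ft_force: [0.5, -0.5, -0.1]
grip_width: 0.026
```

Emit:
send_rows([
  [0,0,0,0,0,0,5],
  [0,0,0,0,0,0,5],
  [0,0,0,0,0,0,5],
  [0,0,0,0,0,0,5],
], grip_force=30)

```text
time_s: 17.68
position: [0.5562, -0.2699, 0.1269]
tool_rot: [[0.136, 0.991, 0.001], [0.991, -0.136, 0.0], [0.0, 0.001, -1.0]]
ft_force: [0.4, 4.0, 3.6]
grip_width: 0.0111
```

Emit:
send_rows([
  [0,0.1,0,0,0,0,5],
  [0,0.22,0,0,0,0,5],
  [0,0.34,0,0,0,0,5],
  [0,0.44,0,0,0,0,5],
  [0,0.5,0,0,0,0,5],
])

```text
time_s: 18.3
position: [0.5812, -0.2733, 0.1269]
tool_rot: [[0.136, 0.991, 0.001], [0.991, -0.136, 0.0], [0.0, 0.0, -1.0]]
ft_force: [-1.6, 4.9, 5.4]
grip_width: 0.0111
```

Emit:
send_rows([
  [0,0.03,0,0,0,0,5],
  [0,0.06,0,0,0,0,5],
  [0,0.06,0,0,0,0,5],
])

```text
time_s: 18.68
position: [0.5818, -0.2734, 0.1268]
tool_rot: [[0.136, 0.991, -0.005], [0.991, -0.136, 0.001], [0.001, -0.005, -1.0]]
ft_force: [-14.2, 5.4, 9.7]
grip_width: 0.011
```

It ran into its end stop with 14 N after about 26 mm. I'll let go and return to the bar.

Emit:
send_rows([
  [0,-0.05,0,0,0,0,16],
  [0,-0.05,0,0,0,0,26],
  [0,-0.05,0,0,0,0,26],
  [0,-0.05,-0.4,0,0,0,26],
  [0,-0.05,-1.2,0,0,0,26],
])

```text
time_s: 19.3
position: [0.581, -0.2735, 0.1853]
tool_rot: [[0.137, 0.991, -0.003], [0.991, -0.137, 0.002], [0.001, -0.003, -1.0]]
ft_force: [0.3, 0.3, 0.4]
grip_width: 0.0259
```

Run:
```python
from h import *
P=survey('w9',[('release_knob',.136,.16)])
R=down(-7.8)
go([.4845,-.1295,.21],R); go([.4845,-.1295,.21],R)
```

```text
release_knob 0.9 [268. 208. 293. 253.] 829
   mean [ 0.5816 -0.2722  0.144 ] zmed 0.1444 [ 581.4 -273.5] [25.3 11.9] 81.3 [[574.0, -285.0], [585.0, -287.0], [589.0, -262.0], [577.0, -260.0]]
shift [ 2.607 -2.342 -0.414] turn [ 0.054  0.029 -0.005] rows 2.82
shift [ 2.607 -2.342 -0.414] turn [ 0.054  0.029 -0.005] rows 2.82
```

View pics/w9.png

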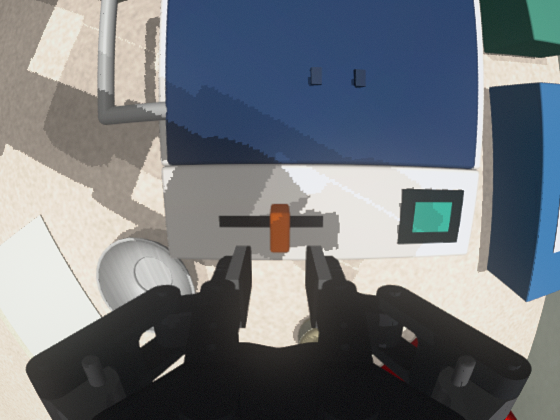

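The knob is now at (0.581, -0.2735), px (280,228), 26 mm further back.

Emit:
send_rows([
  [0.2,-0.2,-0.42,0,0,0,36],
  [1.0,-0.9,-0.42,0,0,0,36],
  [1.8,-1.6,-0.42,0,0,0,36],
  [2.61,-2.34,-0.42,0,0,0,36],
  [2.61,-2.34,-0.42,0,0,0,36],
])

```text
time_s: 20.02
position: [0.4809, -0.1252, 0.2079]
tool_rot: [[0.134, 0.991, -0.001], [0.991, -0.134, 0.001], [0.001, -0.001, -1.0]]
ft_force: [0.1, 0.0, -0.3]
grip_width: 0.0361
```

Run:
```python
from h import *
R=down(-7.8)
go([.4847,-.1295,.111],R)
```

```text
shift [-0.076  0.089  1.939] turn [-0.007 -0.004  0.014] rows 1.55
```

Emit:
send_rows([
  [0,0,0.3,0,0,0,36],
  [0,0,0.6,0,0,0,36],
  [0,0,0.6,0,0,0,36],
])

```text
time_s: 20.4
position: [0.4829, -0.1285, 0.1766]
tool_rot: [[0.137, 0.991, -0.002], [0.991, -0.137, 0.001], [0.001, -0.002, -1.0]]
ft_force: [0.1, -0.2, -0.2]
grip_width: 0.036
```

Run:
```python
from h import *
R=down(-7.8)
print(status.observe()['position']);go([.4847,-.1295,.1115],R)
```

```text
[ 0.48294158 -0.12850185  0.17661419]
shift [-0.016  0.04   1.302] turn [-0.013 -0.005 -0.008] rows 1.04
```

Emit:
send_rows([
  [-0.01,0.03,0.5,0,0,0,36],
  [-0.01,0.03,1.0,0,0,0,36],
  [-0.01,0.03,1.29,0,0,0,36],
  [-0.01,0.03,1.29,0,0,0,36],
])

```text
time_s: 20.9
position: [0.4846, -0.1293, 0.1126]
tool_rot: [[0.137, 0.991, -0.001], [0.991, -0.137, 0.0], [0.0, -0.001, -1.0]]
ft_force: [-0.4, -0.3, 0.2]
grip_width: 0.036
```

Emit:
send_rows([
  [0,0,0,0,0,0,5],
  [0,0,0,0,0,0,5],
  [0,0,0,0,0,0,5],
  [0,0,0,0,0,0,5],
  [0,0,0,0,0,0,5],
], grip_force=40)

```text
time_s: 21.52
position: [0.4844, -0.1293, 0.1137]
tool_rot: [[0.136, 0.991, 0.0], [0.991, -0.136, -0.001], [-0.001, 0.0, -1.0]]
ft_force: [-4.8, -0.3, 6.4]
grip_width: 0.0104
```

```bash
cat > arc.py <<'E'
from h import *
import sys
# arc of bar; hinge from geometry. Rows relative to ref pose (start of each call)
yaw=-7.8
ex=np.array([np.cos(np.radians(yaw)),np.sin(np.radians(yaw)),0]); ey=np.cross([0,0,1],ex)
bar0=np.array([.4847,-.1295,.1282]); hinge=bar0+.25*ex-np.array([0,0,.008])
def pose(th,tau,goff):
    # rotation by th about -ey raises front
    Rt=Ro.from_rotvec(ey*np.radians(th)).as_matrix()
    b=hinge+Rt@(bar0-hinge)
    Rr=Ro.from_rotvec(ey*np.radians(tau)).as_matrix()@down(yaw)
    return b+Rr@np.array([0,0,goff]),Rr
E
python3 - <<'E'
from arc import *
st=status.observe(); print(st['position'],st['ft_force'],st['grip_width'])
g=.1282-st['position'][2]; print('g',g)
for th in (0,5,10,20,30,40,50): print(th,pose(th,th*.6,g)[0],pose(th,th*.6,g)[1][:,2])
E
```

```text
[ 0.48439858 -0.12929926  0.11367386] [-4.81239255 -0.29212319  6.44379731] 0.01035791603988676
g 0.014526142405219614
0 [ 0.4847     -0.1295      0.11367386] [ 0.  0. -1.]
5 [ 0.48558011 -0.12962056  0.13545226] [-0.05185174  0.0071028  -0.99862953]
10 [ 0.48833491 -0.12999792  0.15704394] [-0.10356135  0.01418614 -0.9945219 ]
20 [ 0.49935599 -0.13150762  0.19901387] [-0.20598806  0.02821685 -0.9781476 ]
30 [ 0.51739946 -0.13397927  0.23831302] [-0.30615792  0.04193842 -0.95105652]
40 [ 0.54188881 -0.13733389  0.27375497] [-0.40297345  0.0552005  -0.91354546]
50 [ 0.57205263 -0.14146582  0.3042734 ] [-0.49537392  0.06785779 -0.8660254 ]
```

Run:
```python
from arc import *
g=.0145; k=.5
for a,seq in [(0,(2,4,6,9,12)),(12,(15,18,21,24,27)),(27,(30,33,36,39,42)),(42,(45,48,50,52,52))]:
    p0,R0=pose(a,k*a,g)
    print(a)
    for t in seq: p,R=pose(t,k*t,g); go(p,R,(p0,R0))
```

```text
0
shift [-0.     0.004 -0.174] turn [0.125 0.    0.   ] rows 0.14
shift [-0.     0.013 -0.349] turn [ 0.25 -0.    0.  ] rows 0.28
shift [-0.     0.029 -0.522] turn [ 0.375 -0.     0.   ] rows 0.42
shift [-0.     0.064 -0.781] turn [ 0.563  0.    -0.   ] rows 0.63
shift [ 0.     0.112 -1.038] turn [0.75 0.   0.  ] rows 0.83
12
shift [-0.     0.035 -0.259] turn [ 0.187  0.    -0.   ] rows 0.21
shift [ 0.     0.083 -0.515] turn [0.375 0.    0.   ] rows 0.42
shift [ 0.     0.145 -0.768] turn [ 0.562 -0.    -0.   ] rows 0.63
shift [ 0.     0.22  -1.017] turn [ 0.75 -0.   -0.  ] rows 0.83
shift [ 0.     0.307 -1.262] turn [ 0.937 -0.    -0.   ] rows 1.04
27
shift [-0.     0.068 -0.251] turn [0.187 0.    0.   ] rows 0.21
shift [ 0.     0.15  -0.497] turn [0.375 0.    0.   ] rows 0.42
shift [-0.     0.244 -0.739] turn [0.562 0.    0.   ] rows 0.62
shift [-0.     0.35  -0.976] turn [0.75 0.   0.  ] rows 0.83
shift [-0.     0.469 -1.206] turn [0.938 0.    0.   ] rows 1.04
42
shift [-0.     0.1   -0.239] turn [ 0.187  0.    -0.   ] rows 0.21
shift [ 0.     0.213 -0.472] turn [ 0.375  0.    -0.   ] rows 0.41
shift [-0.     0.295 -0.623] turn [ 0.5  0.  -0. ] rows 0.55
shift [-0.     0.382 -0.772] turn [0.625 0.    0.   ] rows 0.69
shift [-0.     0.382 -0.772] turn [0.625 0.    0.   ] rows 0.69
```

Emit:
send_rows([
  [0,0,-0.17,0.13,0,0,5],
  [0,0.01,-0.35,0.25,0,0,5],
  [0,0.03,-0.52,0.38,0,0,5],
  [0,0.06,-0.78,0.56,0,0,5],
  [0,0.11,-1.04,0.75,0,0,5],
])

```text
time_s: 22.15
position: [0.4897, -0.13, 0.1651]
tool_rot: [[0.137, 0.985, -0.106], [0.991, -0.136, 0.014], [-0.0, -0.106, -0.994]]
ft_force: [0.2, -1.2, -4.1]
grip_width: 0.0103
```

Emit:
send_rows([
  [0,0,0,0,0,0,5],
])

```text
time_s: 22.28
position: [0.4897, -0.13, 0.1652]
tool_rot: [[0.136, 0.985, -0.105], [0.991, -0.136, 0.014], [-0.001, -0.106, -0.994]]
ft_force: [-2.5, -1.1, -3.9]
grip_width: 0.0106
```

The lid is free and rising with about 4 N, so I'll continue.

Emit:
send_rows([
  [0,0.035,-0.26,0.19,0,0,5],
  [0,0.083,-0.515,0.375,0,0,5],
  [0,0.145,-0.77,0.56,0,0,5],
  [0,0.22,-1.02,0.75,0,0,5],
  [0,0.307,-1.26,0.94,0,0,5],
])

```text
time_s: 22.9
position: [0.5108, -0.1329, 0.226]
tool_rot: [[0.137, 0.962, -0.235], [0.991, -0.133, 0.032], [-0.0, -0.237, -0.971]]
ft_force: [-5.4, -2.1, -1.8]
grip_width: 0.0104
```

Emit:
send_rows([
  [0,0.068,-0.25,0.19,0,0,5],
  [0,0.15,-0.5,0.375,0,0,5],
  [0,0.244,-0.74,0.56,0,0,5],
  [0,0.35,-0.976,0.75,0,0,5],
  [0,0.469,-1.206,0.94,0,0,5],
])

```text
time_s: 23.52
position: [0.5472, -0.1379, 0.28]
tool_rot: [[0.137, 0.923, -0.359], [0.991, -0.128, 0.049], [-0.0, -0.362, -0.932]]
ft_force: [-6.8, -1.8, 4.4]
grip_width: 0.0103
```

Emit:
send_rows([
  [0,0.1,-0.24,0.19,0,0,5],
  [0,0.213,-0.47,0.375,0,0,5],
  [0,0.295,-0.62,0.5,0,0,5],
  [0,0.38,-0.77,0.625,0,0,5],
  [0,0.38,-0.77,0.625,0,0,5],
])

```text
time_s: 24.15
position: [0.5786, -0.1422, 0.3097]
tool_rot: [[0.138, 0.889, -0.436], [0.99, -0.124, 0.06], [-0.001, -0.441, -0.898]]
ft_force: [-9.0, -1.1, 8.8]
grip_width: 0.0102
```

Emit:
send_rows([
  [0,0,0,0,0,0,5],
  [0,0,0,0,0,0,5],
])

```text
time_s: 24.4
position: [0.5784, -0.1422, 0.3095]
tool_rot: [[0.138, 0.889, -0.436], [0.99, -0.124, 0.06], [-0.001, -0.44, -0.898]]
ft_force: [-9.0, -0.7, 7.2]
grip_width: 0.0103
```

Run:
```python
from arc import *
st=status.observe(); R=np.array(st['tool_rot']); b=st['position']-R[:,2]*.0145; v=b-hinge; print(st['ft_force'],st['grip_width'],'angle',np.degrees(np.arctan2(v[2],-(v@ex)))-np.degrees(np.arctan2(.008,.25)),np.linalg.norm(v))
for n in ('scene','top','wrist'):
    im,d,s=grab(n,n+'_end')
    P=cloud(n,d) if n!='wrist' else None
    if P is None: continue
    for l in ['lid','tube','gel','cup','dish','tape']:
        for k in vision.masks_of(n,l)[:1]:
            m=np.array(k['pixels'])&(d>0); q=P[m]; print(n,l,round(k['p'],2),np.round(np.median(q,0),3),np.round(np.percentile(q[:,2],[5,95]),3))
            if l=='lid':
                # plane fit
                c=q-np.median(q,0); c=c[np.linalg.norm(c,axis=1)<.1]; nrm=np.linalg.svd(c-c.mean(0),full_matrices=False)[2][2]; print('lid tilt',np.degrees(np.arccos(abs(nrm[2]))))
```

```text
[-8.99524251 -0.65056436  7.2410487 ] 0.010326844359884065 angle 51.79541002680719 0.25132912029774174
scene lid 0.97 [ 0.674 -0.162  0.216] [0.139 0.287]
lid tilt 51.34394068389411
scene tube 0.49 [0.512 0.178 0.089] [0.08  0.095]
scene gel 0.6 [0.46  0.332 0.093] [0.027 0.158]
scene cup 0.96 [ 0.623 -0.465  0.062] [0.016 0.07 ]
scene dish 0.97 [ 0.407 -0.351  0.018] [0.004 0.041]
scene tape 0.52 [ 0.418 -0.014  0.018] [0.003 0.027]
top lid 0.77 [ 0.71  -0.123  0.178] [0.138 0.242]
lid tilt 51.437909954323885
top tube 0.75 [0.506 0.191 0.09 ] [0.076 0.094]
top gel 0.95 [0.446 0.336 0.108] [0.029 0.161]
top cup 0.91 [ 0.604 -0.446  0.063] [0.016 0.068]
top dish 0.8 [ 0.416 -0.358  0.019] [0.003 0.04 ]
top tape 0.7 [0.455 0.028 0.021] [0.017 0.024]
```

View pics/scene_end.png

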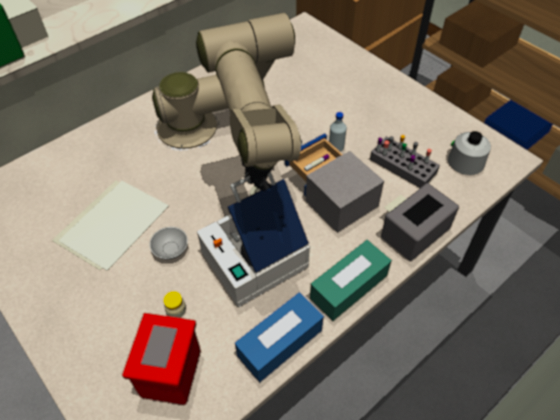

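View pics/top_end.png

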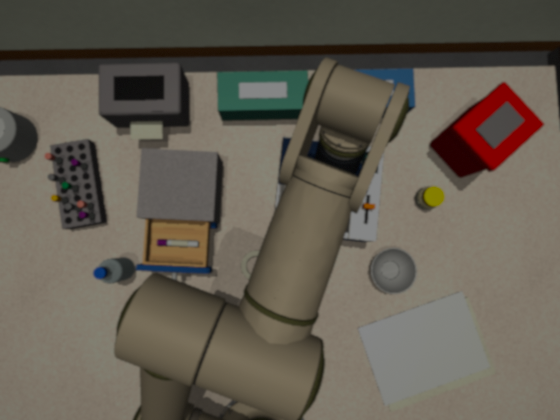

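View pics/wrist_end.png

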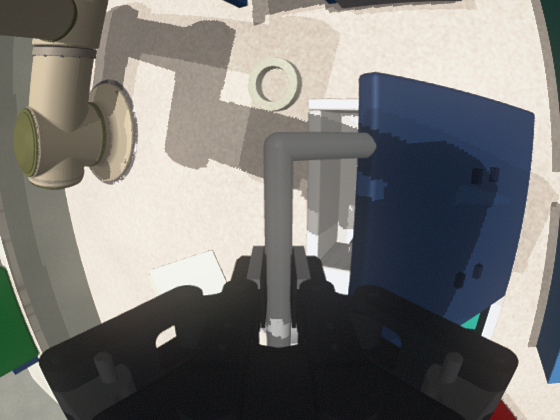

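The lid stands open at about 51° (three estimates agree) and is held at the bar. The tube lies in the drawer at top-view px (178,243). The bystanders are where they were; the tape is partly hidden by the arm in the fixed views but sits in its place in the wrist view. Handing in.

```bash
python3 -c "
from rig import env,status
s=status.observe();print(s['time_s'],s['position'],s['ft_force'],s['qvel'].max())
print(env.close_job())"
```

```text
25.15 [ 0.57839264 -0.14218709  0.30957338] [-7.90257141 -0.41775617  7.64607182] 0.05989528435463968
the job is handed in; nothing more can be done
None
```

The job is done and handed in at 25.2 s. The lid is raised to about 51° with the gripper still holding its bar.

- **Tube:** I laid it in the open drawer and let it go. It lies level at about (0.508, 0.187), inside the tray.
- **Lid test:** Before touching the release, I lifted the lid by its bar. After about 8 mm the pull jumped from 3 N to 33 N, so it was caught. The 33 N is more than the 10 N needed to tell, but within the limits. I let the lid down again and released the bar.
- **Release:** I slid it about 26 mm to its end stop. A wrist-camera look showed the knob 26 mm further back.
- **Final lift:** The lid then rose freely, starting at about 4 N. Gripper position gives 51.8°, and plane fits in the two fixed cameras give 51.3° and 51.4°.

**Last checks:**
- **Bystanders:** The gel bottle, jar and dish were within about 2 mm of their starting positions. The fixed cameras put the tape about 2–4 cm off its starting position, because the arm partly hides it. The arm never came near the tape, and the wrist view, checked only by eye, shows it undisturbed.
- **Leftover force:** A sideways push of about 11 N remained in the grip from my approximate lifting arc. The arm and gripper were still at the end.
- **Camera disagreement:** The scene and top cameras differed by about 5 mm on positions. I relied on the wrist camera for every grasp.

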